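# Free the pawl and close the articulator

### The arm

A 6-joint arm with a two-finger parallel gripper is mounted at the origin on the work surface. World frame = base frame: x ahead of the robot, y to its left, z up, the work surface at z = 0. Lengths are in m, angles in rad, forces in N, time in s.
With the tool pointing down it reaches from about 0.35 to 0.975 m from the base axis. Payload 4.9 kg.
Tool frame: the origin (TCP) lies midway between the tips of the shut fingers; the grasp point (between the pads) lies 19 mm behind it; z points along the fingers, y is the direction in which the jaws open and shut (so a half turn about z gives the same grasp; the last joint's range is limited). The gripper opens to 85 mm and grips with 20 to 120 N. Pads are 22 mm wide; open, the fingers measure 114 mm over their backs; the gripper's body (76 mm by 85 mm) begins 54 mm behind the grasp point. The pads swing forward as they close: fully open they stand 13 mm farther back than shut.
Start: joints at [-1.466, 0.053, 1.613, -0, 1.476, -0.119], TCP at [0.139, -0.609, 0.231] pointing down, gripper open.
Joint ranges: [-3.01, 3.01], [-1.01, 2.22], [0.06, 2.58], [-1.02, 4.17], [0.09, 2.62], [-3.14, 3.14]. Speed limits (rad/s): [2.57, 2.57, 3.14, 3.14, 3.14, 3.14].

### API

Orientations are given as a rotation vector (axis times angle).
In Python, from station import ctrl gives the robot as it stands.
- The arm moves only by the shell command python3 -m jog 'ROWS' [FORCE]. ROWS is JSON, one flat list of numbers, 7 for each row, row after row: the opening, from 0 (shut) to 1 (fully open), then the shift along the tool's x, y, z in m, then the turn, a rotation vector about the tool's x, y, z in degrees. A call has 1 to 10 rows; each row shifts and turns the commanded pose from where the row before left it, along the tool's axes as they then stand; what a row does not reach is not made up. A row lasts 1/8 s, in which the tool goes at most 62.5 mm and 10.7 degrees, less where a joint would pass 70% of its speed; a pose out of reach is approached as far as the arm can. A call with a gripper value outside its range is refused whole. The fingers move at their own pace and stop on an object; FORCE is the grip in N (left out, the last holds). Time passes only in rows, so rows that do not move let the fingers close. It gives the time, the measured TCP pose, the force and the opening at its end, in the units of the state.
- ctrl.get_obs(): the state, without advancing time (a new reading comes with each control period).
- ctrl.get_image(name): name is "scene" or "side" or "wrist"; returns a dict with "image" (384x512x3 uint8, blue, green, red), "camera_matrix" (3x3 intrinsics, pixels), "rvec" (rotation vector, rad) and "tvec" (3), from world to camera coordinates, as OpenCV has them; the wrist camera has in their place "mount" (4x4, takes a point from camera to tool coordinates, whose origin is the TCP and whose axes are the flange's). Camera axes: x right, y down, z forward; pixel columns grow to the right and rows downward; lengths in m; the calibration is good to about 2 mm. A picture is of the moment at which its call begins: read the wrist's pose just before it. There is no depth.
- ctrl.finish_job(): hands the job in, once; it reports no verdict.
Trained networks look in a picture, given as the dict that the camera call returned (one of the last four; its "shot" number tells which), for a name from the list of things; names that differ only in an ending like _2 or _b are one class to them, and where a whole thing is asked for, a point or a joint stands for the part that bears it (a point fixed in the world has none). Each returns a list of dicts, best first, with "p" (0 to 1); they miss things now and then, are a little off and sometimes report something else, mostly with a low value. They report only what shows in the picture. A call takes as long as a camera call.
- ctrl.boxes_of(target, picture): "box" ([centre column, centre row, width, height] in pixels, round what is visible of it).
The state is a dict: "t": time; "q": joint angles; "dq": joint speeds; "effort": joint torques, N m; "tool_pos": TCP position; "tool_rot": TCP orientation; "contact_force": force on the tool from outside, world axes, zero at the start; "wrist_torque": the same for the moment, N m; "opening": finger opening in m.
Only numpy, scipy, OpenCV 4.12 (cv2) and the standard library are available. Lean on these libraries where they do the work, as an engineer would, in place of code of your own. Each camera call takes 0.05 s, during which the arm holds its last target. There are 200 camera calls.

### The job

On the dental bench stands an articulator whose upper arm is propped open by a ratchet. With the fingertips, first press the pawl's thumb paddle down as far as it goes, so that the pawl swings out of the teeth and stays out; then push the upper arm down until it is fully closed and the two casts meet, without slamming it. Grasp and lift nothing, do not raise the arm or force it down against the engaged teeth, and leave the pawl pressed and the other things on the bench where they are.

Things in the scene. Friction and masses are not known exactly. Their poses are not given: they have to be found in the camera images.
- articulator: Dental articulator fixed to the bench: T-shaped aluminium foot 130 mm wide at two blue columns, lower green-and-white cast. Origin on the bench. Axes: -x front (free end of the upper arm), +x rear (thumb paddle), +y the ratchet side, z up. Only upper arm and pawl move. Columns end 123 mm above the bench; toothed sector (radius 48 mm about the hinge, 68 mm to the +y side) reaches 163 mm.
- hinge (a point): Middle of the upper arm's hinge line, 30 mm to the rear (+x) of the articulator's origin and 115 mm above the bench; the line runs along the articulator's y. Its axes are the articulator's.
- upper_arm (a joint): Opening angle of the upper arm in rad: 0 = fully closed (level, casts meeting, a hard stop), growing as the arm's free end rises; starts at 0.66 to 0.79. Stiff hinge: it stays where it is left, and the plate needs about 2 to 4 N to move down. With the pawl in the teeth it stops near 0.64 and yields only a few hundredths.
- push_plate (a point): Middle of the top face of the finger plate at the free end of the upper arm: flat aluminium, 44 mm (along the arm) x 46 x 10 mm, 148 mm from the hinge line and 5 mm above the line from the hinge along the arm. Its z axis is normal to the plate, so it tilts with the arm and travels down and forward (articulator's -x) on an arc about the hinge line.
- pawl (a joint): Angle of the pawl in rad: 0 = nose in the teeth, as at the start; 0.36 = paddle pressed right down to its stop, nose well clear. It clears the teeth from about 0.2. Friction holds it where it is left; the paddle needs about 3 to 4 N.
- paddle (a point): Middle of the top face of the pawl's thumb paddle, a flat ribbed aluminium plate 38 mm (along the articulator's x) by 32 mm by 6 mm, behind the columns on the ratchet side, level at the start, 108 mm above the bench. Pressed, it goes about 28 mm down and 7 mm to the rear on an arc about the pawl pivot.
- pawl_pivot (a point): Middle of the pawl's pivot (axis along the articulator's y), 42 mm to the rear of the hinge line, 40 mm below it and 68 mm to the ratchet side. The paddle point lies 73 mm to its rear and 33 mm above it when the pawl is at 0.
- spare_cast_mid (a point): Bystander: loose round plaster cast with a tan arch, 64 mm across, 37 mm tall; the point is half-way up. Leave it alone.
- bur_box_mid (a point): Bystander: loose clear open box of drill burs, 75 x 60 x 26 mm; the point is at its centre. Leave it alone.
- wax_cup_mid (a point): Bystander: loose white ceramic cup, 60 mm across, 40 mm tall; the point is half-way up. Leave it alone.

How it is judged:
By the outcome, as a careful person would: the job done as asked, in the order asked, and still so for the second after the job is handed in, with the robot touching nothing.
It also fails if it takes over 45 s, if anything falls off the work surface, if the arm or the gripper's body presses on something with over 40 N, if the wrist force passes 120 N, or if a joint passes its speed limit or range.

## Working session

There is one attempt and no reset: what is moved stays moved. The work goes in short steps, Python scripts to look and compute and a shell command to move; the robot and the scene stay as the last step left them, time stands still between calls to the robot, and variables do not carry over. Pictures are saved under pics/ and viewed, about 8 in all and at most 12, crops included, and the job is handed in when it is done.

```bash
mkdir -p pics; ls
python3 - <<'E'
from station import ctrl
import cv2,numpy as np
o=ctrl.get_obs();print({k:np.round(v,3) for k,v in o.items()})
ims=[]
for n in("scene","side"):
    p=ctrl.get_image(n);ims.append(p["image"])
    print(n,p["camera_matrix"].tolist(),p["rvec"],p["tvec"])
    for t in("articulator","upper_arm","push_plate","paddle","pawl","spare_cast_mid","bur_box_mid","wax_cup_mid"):
        print(t,[(np.round(b["box"]).tolist(),round(b["p"],2)) for b in ctrl.boxes_of(t,p)[:2]])
    cv2.imwrite(f"pics/{n}0.png",cv2.resize(p["image"],(800,600)))
E
```

```text
pics
{'t': np.float64(0.0), 'q': array([-1.466,  0.053,  1.614, -0.   ,  1.476, -0.119]), 'dq': array([ 0.   ,  0.001,  0.   , -0.001, -0.001,  0.   ]), 'effort': array([-0.0000e+00, -3.9368e+01, -3.7018e+01, -0.0000e+00,  7.0000e-03,
       -0.0000e+00]), 'tool_pos': array([ 0.139, -0.609,  0.23 ]), 'tool_rot': array([-3.12 , -0.351,  0.   ]), 'contact_force': array([-0.14 , -0.021,  0.103]), 'wrist_torque': array([0.054, 0.018, 0.003]), 'opening': np.float64(0.085)}
scene [[346.9460768770305, 0.0, 259.3266502378848], [0.0, 346.9460768770305, 188.9925171015984], [0.0, 0.0, 1.0]] [ 1.81301533  1.57107919 -0.68684141] [-0.09117095 -0.29168579  1.1522912 ]
articulator [([211.0, 187.0, 168.0, 137.0], 0.64)]
upper_arm [([235.0, 176.0, 111.0, 105.0], 0.61)]
push_plate [([238.0, 177.0, 118.0, 103.0], 0.63)]
paddle [([160.0, 223.0, 61.0, 23.0], 0.8), ([158.0, 207.0, 29.0, 33.0], 0.22)]
pawl [([160.0, 226.0, 65.0, 23.0], 0.55)]
spare_cast_mid [([158.0, 207.0, 31.0, 31.0], 0.82)]
bur_box_mid [([266.0, 270.0, 37.0, 36.0], 0.59)]
wax_cup_mid [([231.0, 185.0, 23.0, 16.0], 0.71)]
side [[402.734529841584, 0.0, 257.99563515102767], [0.0, 402.734529841584, 182.4485586267281], [0.0, 0.0, 1.0]] [ 0.39275593 -2.56786366  1.45671358] [0.54204279 0.1492762  0.6131051 ]
articulator [([275.0, 177.0, 71.0, 140.0], 0.68)]
upper_arm [([270.0, 139.0, 60.0, 63.0], 0.82)]
push_plate [([270.0, 138.0, 60.0, 69.0], 0.78)]
paddle [([271.0, 137.0, 61.0, 64.0], 0.59)]
pawl []
spare_cast_mid [([321.0, 167.0, 22.0, 28.0], 0.58)]
bur_box_mid [([204.0, 202.0, 46.0, 38.0], 0.89)]
wax_cup_mid [([331.0, 209.0, 33.0, 33.0], 0.83), ([256.0, 124.0, 2.0, 7.0], 0.42)]
```

View pics/scene0.png

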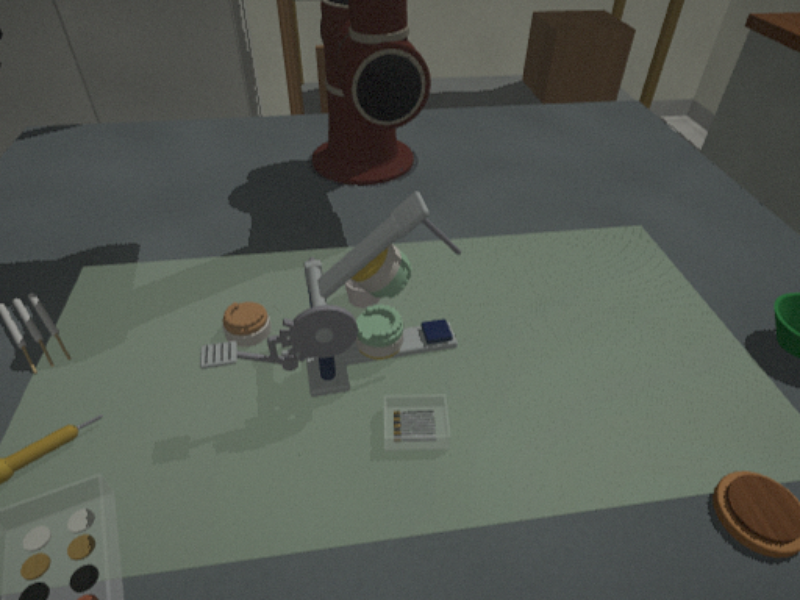

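View pics/side0.png

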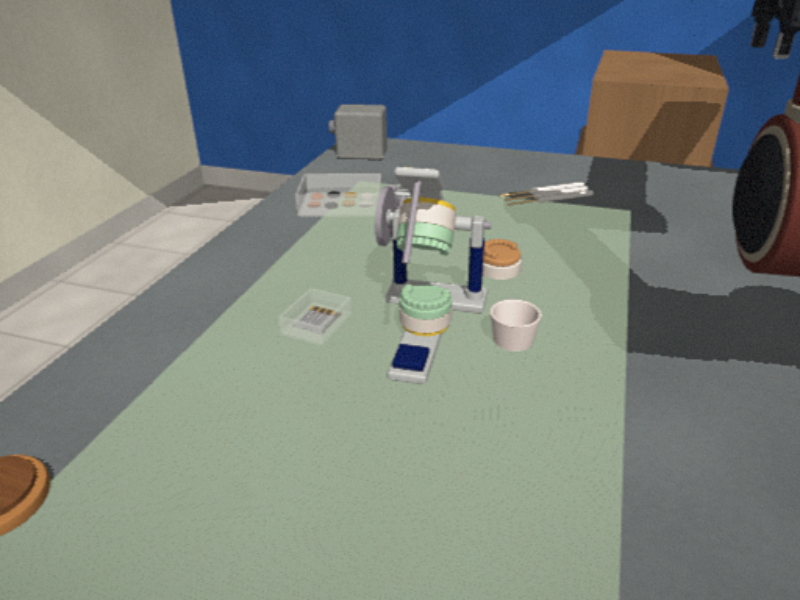

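The scene view shows the paddle at about (219,354), the sector hub at (324,336), the push plate at (408,210), all in 800x600 pixels. The side view shows the plate at (417,172), the sector at (388,214) and the foot crossbar ends at (390,300) and (487,307). I'll fit the pose to these.

```bash
cat > h.py <<'E'
from station import ctrl
import cv2,numpy as np
from scipy.optimize import least_squares
from scipy.spatial.transform import Rotation as R
def loc(a,p):  # articulator-frame points
    hinge=np.array([.03,0,.115])
    ca,sa=np.cos(a),np.sin(a)
    plate=hinge+[-148e-3*ca+5e-3*sa,0,148e-3*sa+5e-3*ca]
    piv=hinge+[.042,.068,-.04]
    cp,sp=np.cos(p),np.sin(p)
    pad=piv+[.073*cp+.033*sp,0,-.073*sp+.033*cp]
    return dict(hinge=hinge,plate=plate,piv=piv,pad=pad,hub=hinge+[0,.068,0],fl=np.array([.03,.065,.0]),fr=np.array([.03,-.065,.0]))
def world(L,x,y,w): return R.from_euler('z',w).apply(L)+[x,y,0]
def proj(P,im): return cv2.projectPoints(np.atleast_2d(P).astype(float),im["rvec"],im["tvec"],im["camera_matrix"],None)[0].reshape(-1,2)
E
cat > fit.py <<'E'
from h import *
ims={n:ctrl.get_image(n) for n in("scene","side")}
obs=[("scene","pad",219,354,1),("scene","hub",324,336,1),("scene","plate",408,209,.7),("side","plate",417,171,.7),("side","hub",388,214,.7),("side","fl",390,299,.7),("side","fr",487,307,.7)]
def res(v,raw=0):
    L=loc(v[3],0);o=[]
    for c,k,u,w,s in obs:
        o.append((proj(world(L[k],*v[:3]),ims[c])[0]/.64-[u,w])*(1 if raw else s))
    return np.array(o) if raw else np.ravel(o)
best=min((least_squares(res,[.5,-.1,w,.7],loss="soft_l1") for w in np.arange(-3,3.2,.8)),key=lambda s:s.cost)
v=best.x;print(v.round(4));print(res(v,1).round(1))
for k,L in loc(v[3],0).items():print(k,world(L,*v[:3]).round(3))
def ray(c,u,w):
    im=ims[c];Rm=cv2.Rodrigues(im["rvec"])[0];d=Rm.T@np.linalg.solve(im["camera_matrix"],[u,w,1]);return -Rm.T@np.ravel(im["tvec"]),d
for n,bs,z in(("spare",("scene",158,207),.018),("bur",("side",204,202),.013),("cup",("side",331,209),.02)):
    o,d=ray(*bs);print(n,(o+d*(z-o[2])/d[2]).round(3))
E
python3 fit.py
```

```text
[ 0.5541 -0.0704  4.7746  0.741 ]
[[-0.2 -3.5]
 [ 0.5 -4.6]
 [-1.7  0.8]
 [ 0.5  0.5]
 [-3.7  1.9]
 [-1.3 -5.7]
 [-3.2 -2. ]]
hinge [ 0.556 -0.1    0.115]
plate [0.549 0.005 0.219]
piv [ 0.626 -0.138  0.075]
pad [ 0.631 -0.211  0.108]
hub [ 0.624 -0.096  0.115]
fl [ 0.621 -0.096  0.   ]
fr [ 0.491 -0.104  0.   ]
spare [ 0.497 -0.205  0.018]
bur [ 0.68  -0.     0.013]
cup [ 0.438 -0.038  0.02 ]
```

```bash
cat >> h.py <<'E'
def delta(*tgts):
    o=ctrl.get_obs();p=o["tool_pos"];Rt=R.from_rotvec(o["tool_rot"])
    print("tcp",np.round(p,4),"F",np.round(o["contact_force"],2),"t",o["t"])
    print(Rt.as_matrix().round(3).tolist())
    for t in tgts:
        print(t,"tool delta mm",(Rt.inv().apply(np.array(t)-p)*1000).round(1)); p=np.array(t)
E
python3 -c "
from h import *
delta((.631,-.213,.16))"
```

```text
tcp [ 0.1387 -0.6094  0.2313] F [ 0.14 -1.19  1.15] t 1.0
[[0.975, 0.222, 0.0], [0.222, -0.975, -0.0], [0.0, 0.0, -1.0]]
(0.631, -0.213, 0.16) tool delta mm [ 568.  -277.2   71.3]
```

```bash
python3 -m jog '[0,0.05,-0.025,0, 0,0,0, 0,0.05,-0.025,0, 0,0,0, 0,0.05,-0.025,0, 0,0,0, 0,0.05,-0.025,0, 0,0,0, 0,0.05,-0.025,0, 0,0,0, 0,0.05,-0.025,0, 0,0,0, 0,0.05,-0.025,0, 0,0,0, 0,0.05,-0.025,0, 0,0,0, 0,0.05,-0.025,0, 0,0,0, 0,0.05,-0.025,0, 0,0,0]' 20
python3 - <<'E'
from h import *
o=ctrl.get_obs();p=ctrl.get_image("wrist")
cv2.imwrite("pics/w1.png",p["image"])
print([(np.round(b["box"]),round(b["p"],2)) for b in ctrl.boxes_of("paddle",p)[:3]])
M=p["mount"];Rt=R.from_rotvec(o["tool_rot"])
P=np.array([.631,-.211,.108]);c=np.linalg.inv(M)@np.r_[Rt.inv().apply(P-o["tool_pos"]),1]
k=p["camera_matrix"]@c[:3];print("pred",k[:2]/k[2],k[2])
delta((.631,-.213,.16))
E
```

```text
t: 2.25
tool_pos: [0.5721, -0.2533, 0.2315]
tool_rot: [3.121, 0.351, 0.001]
contact_force: [0.7, -0.7, -0.3]
opening: -0.0001
[(array([192., 109., 108.,  40.]), 0.56), (array([ 57., 222.,  46.,  49.]), 0.35)]
pred [219.75553805 109.21845217] 0.25803549529167125
tcp [ 0.5738 -0.251   0.2312] F [-0.25 -0.03  0.6 ] t 2.35
[[0.974, 0.227, 0.001], [0.227, -0.974, 0.001], [0.001, -0.001, -1.0]]
(0.631, -0.213, 0.16) tool delta mm [ 64.2 -23.9  71.3]
```

View pics/w1.png

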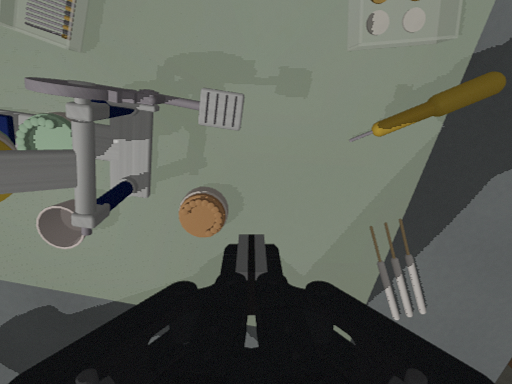

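The wrist view shows the paddle at (221,109), against a predicted (220,109), so the pose is confirmed. I'll approach above the paddle.

```bash
python3 -m jog '[0,0.03,-0.012,0.01, 0,0,0, 0,0.03,-0.01,0.03, 0,0,0, 0,0.004,-0.001,0.04,0,0,0, 0,0,0,0.03,0,0,0, 0,0,0,0,0,0,0]'
python3 -c "
from h import *
delta((.631,-.214,.115),(.631,-.221,.08))"
```

```text
t: 2.98
tool_pos: [0.6257, -0.2174, 0.1176]
tool_rot: [-3.118, -0.35, 0.01]
contact_force: [0.4, 0.9, -0.2]
opening: -0.0001
tcp [ 0.6257 -0.2174  0.1176] F [ 0.37  0.94 -0.2 ] t 2.975
[[0.975, 0.222, -0.006], [0.222, -0.975, 0.003], [-0.006, -0.004, -1.0]]
(0.631, -0.214, 0.115) tool delta mm [ 6.  -2.1  2.6]
(0.631, -0.221, 0.08) tool delta mm [-1.4  7.  35. ]
```

```bash
python3 -m jog '[0,0.005,-0.001,0.006,0,0,0, 0,0,0,0.005,0,0,0, 0,0,0.001,0.005,0,0,0, 0,0,0.001,0.005,0,0,0, 0,0,0.001,0.005,0,0,0, 0,0,0,0,0,0,0]'
python3 -c "
from h import *
delta()"
```

```text
t: 3.72
tool_pos: [0.6337, -0.2194, 0.0955]
tool_rot: [3.121, 0.35, 0.001]
contact_force: [1.0, -2.9, 2.5]
opening: -0.0001
tcp [ 0.6337 -0.2194  0.0955] F [ 0.97 -2.86  2.53] t 3.725
[[0.975, 0.221, 0.001], [0.221, -0.975, -0.001], [0.001, 0.001, -1.0]]
```

```bash
python3 -m jog '[0,0,0.001,0.005,0,0,0, 0,0,0.001,0.005,0,0,0, 0,0,0.001,0.004,0,0,0, 0,0,0,0,0,0,0]'
python3 -m jog '[0,0,0,0.003,0,0,0, 0,0,0,0,0,0,0]'
```

```text
t: 4.22
tool_pos: [0.634, -0.2219, 0.0814]
tool_rot: [-3.122, -0.351, 0.001]
contact_force: [-0.4, -4.1, 5.3]
opening: 0.0001
t: 4.47
tool_pos: [0.6344, -0.222, 0.081]
tool_rot: [3.122, 0.351, -0.0]
contact_force: [-5.2, -2.4, 15.4]
opening: -0.0003
```

```bash
python3 -m jog '[0,0,0,0.0015,0,0,0, 0,0,0,0,0,0,0]'
python3 -m jog '[0,0,0,-0.01,0,0,0, 0,0,0,-0.05,0,0,0, 0,0,0,-0.06,0,0,0, 0,0,0,-0.06,0,0,0, 0,0,0,0,0,0,0]'
python3 - <<'E'
from h import *
s=[ctrl.get_image("scene"),ctrl.get_image("wrist")]
cv2.imwrite("pics/s2.png",np.hstack([cv2.resize(s[0]["image"][100:290,100:340],(480,380)),cv2.resize(s[1]["image"][:,:],(320,240))[0:240].copy() if 0 else cv2.copyMakeBorder(cv2.resize(s[1]["image"],(320,240)),0,140,0,0,0)]))
v=(.5541,-.0704,4.7746)
for a in(0,.36):print(a,(proj(world(loc(.741,a)["pad"],*v),s[0])[0]-[100,100])*2)
L=world(loc(.741,0)["plate"],*v);delta((.634,-.10,.265),(.549,.005,.265))
E
```

```text
t: 4.72
tool_pos: [0.6345, -0.222, 0.0808]
tool_rot: [3.122, 0.351, 0.0]
contact_force: [-8.2, -1.1, 21.0]
opening: 0.0003
t: 5.35
tool_pos: [0.6365, -0.2216, 0.2634]
tool_rot: [3.118, 0.352, 0.014]
contact_force: [0.3, 0.7, 0.7]
opening: -0.0003
0 [ 79.98806506 248.69694262]
0.36 [ 78.38400682 271.58701154]
tcp [ 0.634  -0.2207  0.2562] F [ 0.54  1.05 -0.88] t 5.45
[[0.975, 0.223, -0.0], [0.223, -0.975, 0.002], [0.0, -0.002, -1.0]]
(0.634, -0.1, 0.265) tool delta mm [  26.9 -117.7   -8.6]
(0.549, 0.005, 0.265) tool delta mm [ -59.5 -121.3    0.2]
```

View pics/s2.png

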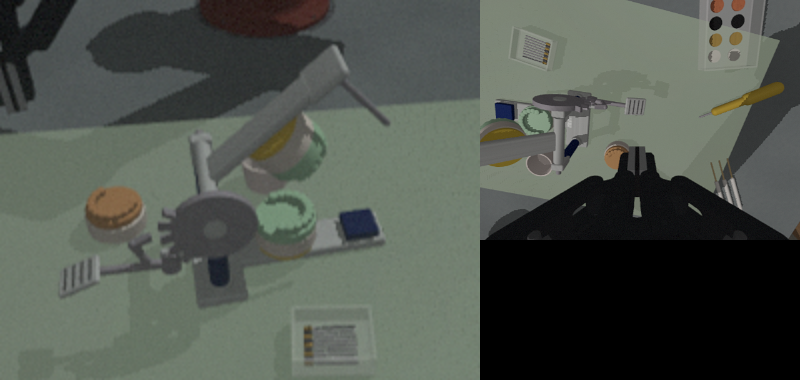

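Pawl is down: the paddle sits at (79,274) in the crop, with (78,272) predicted for 0.36, and the nose is clear. Next I plan the push.

```bash
python3 - <<'E'
from h import *
v=(.5541,-.0704,4.7746)
def T(a,dz=0): return tuple((world(loc(a,0)["plate"],*v)+[0,-.005*a/.74,dz]).round(4))
delta(T(.741,.05),*[T(a) for a in np.linspace(.74,0,8)])
E
python3 -m jog '[0,0.02,-0.05,-0.01,0,0,0, 0,0,-0.055,0,0,0,0, 0,-0.025,-0.055,0,0,0,0, 0,-0.025,-0.06,0,0,0,0, 0,0,-0.015,0,0,0,0, 0,0,0,0,0,0,0]'
python3 - <<'E'
from h import *
v=(.5541,-.0704,4.7746)
delta(tuple((world(loc(.741,0)["plate"],*v)+[0,-.005,.012]).round(4)))
E
```

```text
tcp [ 0.634  -0.2207  0.2562] F [ 0.54  1.05 -0.88] t 5.45
[[0.975, 0.223, -0.0], [0.223, -0.975, 0.002], [0.0, -0.002, -1.0]]
(np.float64(0.5494), np.float64(0.0003), np.float64(0.2686)) tool delta mm [ -33.3 -234.3  -12. ]
(np.float64(0.5494), np.float64(0.0004), np.float64(0.2185)) tool delta mm [ 0.   0.  50.1]
(np.float64(0.5487), np.float64(0.0114), np.float64(0.2067)) tool delta mm [  1.8 -10.9  11.8]
(np.float64(0.5482), np.float64(0.0211), np.float64(0.194)) tool delta mm [ 1.7 -9.5 12.7]
(np.float64(0.5477), np.float64(0.0295), np.float64(0.1803)) tool delta mm [ 1.4 -8.3 13.7]
(np.float64(0.5473), np.float64(0.0363), np.float64(0.1659)) tool delta mm [ 1.1 -6.7 14.4]
(np.float64(0.547), np.float64(0.0416), np.float64(0.1509)) tool delta mm [ 0.9 -5.2 15. ]
(np.float64(0.5468), np.float64(0.0453), np.float64(0.1356)) tool delta mm [ 0.6 -3.6 15.3]
(np.float64(0.5468), np.float64(0.0474), np.float64(0.12)) tool delta mm [ 0.5 -2.  15.6]
t: 6.2
tool_pos: [0.5533, -0.0004, 0.2647]
tool_rot: [-3.121, -0.354, 0.005]
contact_force: [-0.3, 0.4, 0.5]
opening: -0.0002
tcp [ 5.533e-01 -4.000e-04  2.647e-01] F [-0.29  0.4   0.53] t 6.2
[[0.975, 0.224, -0.003], [0.224, -0.975, 0.001], [-0.003, -0.001, -1.0]]
(np.float64(0.5494), np.float64(0.0003), np.float64(0.2306)) tool delta mm [-3.6 -1.5 34.1]
```

Descend to contact, then follow the first part of the arc.

```bash
python3 -m jog '[0,-0.004,-0.001,0.015,0,0,0, 0,0,0,0.015,0,0,0, 0,0,0,0.004,0,0,0, 0,0,0,0.004,0,0,0, 0,0,0,0,0,0,0]'
python3 -m jog '[0,0.001,-0.005,0.006,0,0,0, 0,0.001,-0.005,0.006,0,0,0, 0,0.001,-0.005,0.006,0,0,0, 0,0,0,0,0,0,0]'
python3 - <<'E'
from h import *
p=ctrl.get_image("side");cv2.imwrite("pics/d3.png",cv2.resize(p["image"][60:260,170:400],None,fx=3,fy=3,interpolation=cv2.INTER_CUBIC)[:600])
delta()
E
```

```text
t: 6.82
tool_pos: [0.55, -0.0015, 0.2287]
tool_rot: [-3.122, -0.35, 0.0]
contact_force: [0.4, -0.3, 0.2]
opening: 0.0002
t: 7.32
tool_pos: [0.5494, 0.0147, 0.2103]
tool_rot: [-3.121, -0.352, 0.0]
contact_force: [-0.5, 0.9, 0.7]
opening: 0.0
tcp [0.5494 0.0145 0.2103] F [-0.51  0.44  0.81] t 7.375
[[0.975, 0.223, -0.001], [0.223, -0.975, 0.0], [-0.0, -0.001, -1.0]]
```

View pics/d3.png

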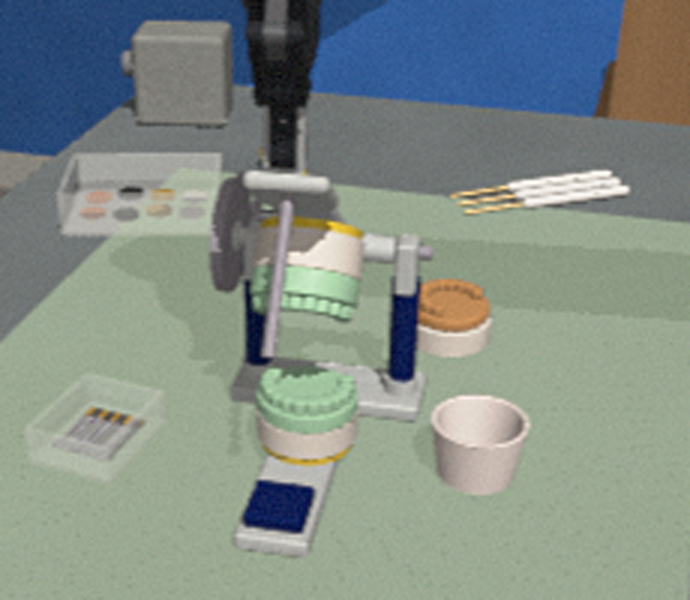

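The plate end has moved down, from about (291,148) to (287,182) in the crop, with the finger mid-plate. The arm is following, so I continue along the arc.

```bash
python3 -m jog '[0,0.001,-0.004,0.006,0,0,0, 0,0.001,-0.004,0.006,0,0,0, 0,0.001,-0.0035,0.006,0,0,0, 0,0.0005,-0.003,0.006,0,0,0, 0,0.0005,-0.003,0.006,0,0,0, 0,0,0,0,0,0,0]'
python3 -m jog '[0,0.0005,-0.0025,0.006,0,0,0, 0,0.0005,-0.0025,0.006,0,0,0, 0,0.0005,-0.002,0.006,0,0,0, 0,0.0005,-0.002,0.006,0,0,0, 0,0,-0.0015,0.006,0,0,0, 0,0,0,0,0,0,0]'
python3 -c "
from h import *
p=ctrl.get_image('side');cv2.imwrite('pics/d4.png',cv2.resize(p['image'][60:260,170:400],None,fx=3,fy=3,interpolation=cv2.INTER_CUBIC)[:600])"
```

```text
t: 8.12
tool_pos: [0.5494, 0.0324, 0.1798]
tool_rot: [-3.121, -0.351, 0.001]
contact_force: [-1.0, 0.5, -0.1]
opening: -0.0003
t: 8.88
tool_pos: [0.549, 0.043, 0.1499]
tool_rot: [-3.121, -0.351, 0.0]
contact_force: [0.8, -0.4, 0.3]
opening: 0.0001
```

View pics/d4.png

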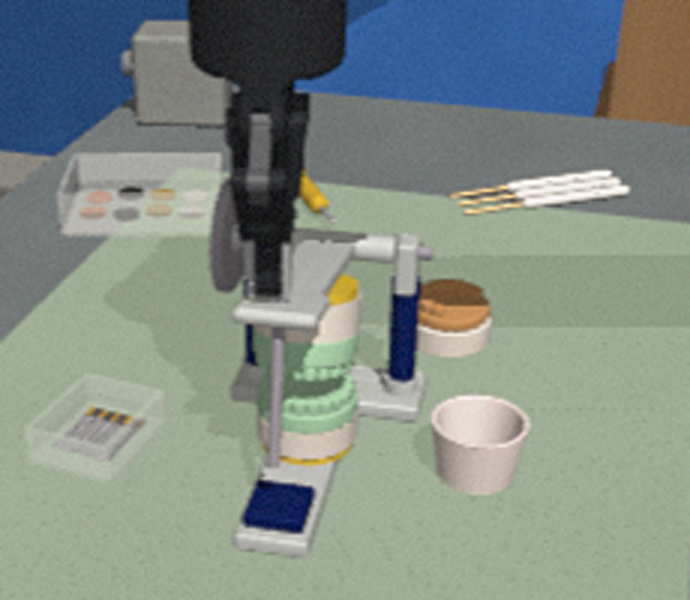

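The fingers stand on the plate at (268,295), and the casts are nearly closed. I'll do the rest slower.

```bash
python3 -m jog '[0,0,-0.001,0.005,0,0,0, 0,0,-0.001,0.005,0,0,0, 0,0,-0.001,0.005,0,0,0, 0,0,-0.001,0.004,0,0,0, 0,0,0,0.003,0,0,0, 0,0,0,0,0,0,0]'
python3 -m jog '[0,0,0,0.002,0,0,0, 0,0,0,0.002,0,0,0, 0,0,0,0.002,0,0,0, 0,0,0,0,0,0,0]'
```

```text
t: 9.68
tool_pos: [0.5481, 0.0466, 0.1284]
tool_rot: [-3.122, -0.351, 0.001]
contact_force: [1.8, -0.8, 1.0]
opening: 0.0001
t: 10.18
tool_pos: [0.548, 0.0467, 0.1224]
tool_rot: [-3.122, -0.351, 0.001]
contact_force: [0.1, 0.6, 2.2]
opening: -0.0004
```

```bash
python3 -m jog '[0,0,0,0.0015,0,0,0, 0,0,0,0.0015,0,0,0, 0,0,0,0,0,0,0]'
python3 -m jog '[0,0,0,0.0015,0,0,0, 0,0,0,0.0015,0,0,0, 0,0,0,0,0,0,0]'
```

```text
t: 10.55
tool_pos: [0.5481, 0.0467, 0.12]
tool_rot: [-3.122, -0.351, 0.001]
contact_force: [-2.2, 2.1, 4.9]
opening: -0.0001
t: 10.92
tool_pos: [0.5483, 0.0467, 0.1198]
tool_rot: [-3.122, -0.351, 0.002]
contact_force: [-9.7, 2.3, 18.1]
opening: -0.0001
```

The hard stop is at z = 0.120, as expected for fully closed, with 18 N. I'll retreat straight up and check.

```bash
python3 -m jog '[0,0,0,-0.005,0,0,0, 0,0,0,-0.02,0,0,0, 0,0,0,-0.05,0,0,0, 0,0,0,-0.05,0,0,0, 0,0,0,-0.04,0,0,0, 0,0,0,0,0,0,0]'
python3 - <<'E'
from h import *
a=ctrl.get_image("side");b=ctrl.get_image("scene")
cv2.imwrite("pics/e5.png",np.hstack([cv2.resize(a["image"][80:250,190:370],(400,378)),cv2.resize(b["image"][120:300,120:310],(400,378))]))
v=(.5541,-.0704,4.7746)
L=loc(0,.36)
for k in("plate","pad"):
    print(k,"side",(proj(world(L[k],*v),a)[0]-[190,80])*2.22,"scene",(proj(world(L[k],*v),b)[0]-[120,120])*2.1)
print("pad at 0 scene",(proj(world(loc(0,0)["pad"],*v),b)[0]-[120,120])*2.1)
for n,p in(("side",a),("scene",b)):
  for t in("spare_cast_mid","bur_box_mid","wax_cup_mid"):print(n,t,[np.round(x["box"]).tolist() for x in ctrl.boxes_of(t,p)[:1]])
delta()
E
```

```text
t: 11.68
tool_pos: [0.5503, 0.0462, 0.2876]
tool_rot: [3.12, 0.35, 0.014]
contact_force: [-0.5, 0.0, 1.0]
opening: -0.0001
plate side [158.44733039 213.01483659] scene [336.30703568 116.30591857]
pad side [157.17836952 111.90353565] scene [ 40.30320716 243.16636212]
pad at 0 scene [ 41.98746831 219.13178975]
side spare_cast_mid [[322.0, 165.0, 20.0, 34.0]]
side bur_box_mid [[204.0, 202.0, 49.0, 40.0]]
side wax_cup_mid [[331.0, 208.0, 32.0, 31.0]]
scene spare_cast_mid [[158.0, 207.0, 27.0, 30.0]]
scene bur_box_mid []
scene wax_cup_mid [[230.0, 172.0, 17.0, 4.0]]
tcp [0.5477 0.0466 0.2803] F [-0.13  0.13 -0.12] t 12.075
[[0.975, 0.222, -0.002], [0.222, -0.975, 0.0], [-0.002, -0.001, -1.0]]
```

View pics/e5.png

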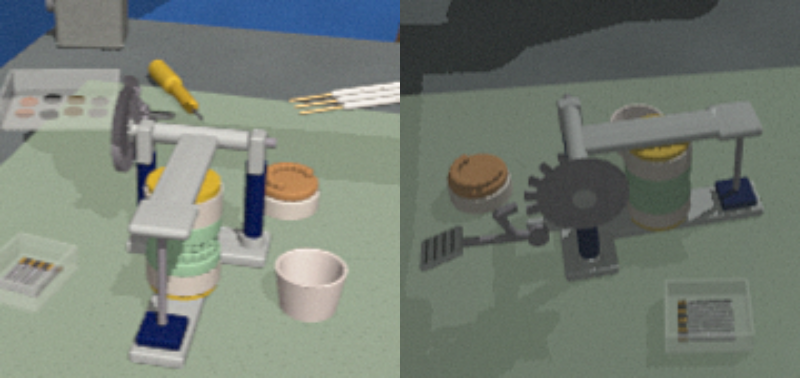

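The casts meet and the pin rests on the blue pad. The plate is at (337,118), predicted (336,116). The paddle is at (41,247), predicted pressed (40,243).

```bash
python3 -c "
from station import ctrl
print(ctrl.finish_job())"
```

```text
the job is handed in; nothing more can be done
None
```

The job is done and handed in at about 12 s of the 45 s allowed. With shut fingers I pressed the paddle to its stop, at z ≈ 0.081 m with 21 N. I then followed the push plate down its arc at about 65 mm/s at most, slowing to about 12 mm/s by the stop.

**Upper arm:** It reached the hard stop at z = 0.120 m, the height predicted for fully closed, with 18 N. In the last pictures the casts meet and the front pin rests on its pad. The plate sits within about 2 crop pixels of where it should be.

**Pawl:** It stays pressed with the nose clear. The paddle is within about 4 crop pixels of its predicted pressed position.

**Other things on the bench:** The cast, box and cup all show in the side view at their starting pixels, give or take 2. In the scene view the network missed the bur box and boxed only a sliver of the cup, which the closed arm now partly hides. The box is plainly visible in that picture.

**Robot:** It stands clear, with the fingers about 160 mm above the plate and no contact force.

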